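# Lock the sliding stop on its spring button

### The job

Lock the sliding stop on the bench rail: slide the square aluminium sleeve along the bar up to the spring button, press the button down flush while you carry the sleeve over it, and push gently on until the button pops up through the hole in the sleeve. Do not ram the sleeve against the button or lean hard on the button or the bar. Leave the sleeve locked and let go of it, and leave the tile, gouge, whetstone and eraser where they lie.

Things in the scene. Friction and masses are not known exactly. Their poses are not given: they have to be found in the camera images.
- rail: bench rail, fixed: pale wooden board 80 x 300 x 14 mm with a wooden block at each end (inner faces 120 mm either side of the middle, tops at z = 66 mm) carrying a square steel bar 24 x 24 mm along the whole length. Origin: middle of the board's underside; y runs along the bar, z up; the bar's top face is at z = 70 mm.
- sleeve: the sliding stop: loose square aluminium tube threaded on the bar with 1 mm play, 60 mm long, 34 mm wide, about 0.16 kg, a fence plate on its -x side. Origin: centre of its roof's underside, which rests on the bar's top; its y is the rail's y. Roof 5 mm thick, with a 15 mm round hole in its middle. It starts 45 to 80 mm on the -y side of the rail's middle; it has to go to +y.
- sleeve_end (a point): middle of the sleeve's leading (+y) end face, at the level of the bar's top, 30 mm from the sleeve's origin. At both ends a collar, 6 mm thick, 40 mm wide and flush with the end face, rises to 16 mm above the bar's top: either end can be pushed. Riding onto the pressed button takes up to 15 N; with the button under the roof the sleeve drags with 4 to 10 N.
- button (a joint): how far the button is pressed in, m: 0 out, 0.009 flush with the bar's top, 0.0095 its stop. Round, 12 mm across, 9 mm proud: lower 6 mm upright (stops the sleeve), upper 3 mm tapered to 5 mm; pressed 7 mm or more, the sleeve's end rides over it. Spring 2 N out, 5.6 N flush. Its centre lies 39 to 51 mm on the +y side of the rail's middle (varies, unmeasured: feel or look).
- tile: a bystander: flat carving tile with a red wash, 70 x 96 x 8 mm, in front of the rail
- gouge: a bystander: wooden-handled gouge 135 mm long, in front of the rail
- stone: a bystander: whetstone 40 x 110 x 17 mm, behind the rail
- eraser: a bystander: eraser 23 x 44 x 12 mm, in front of the rail
There are look-alikes about, which are no part of the job. What is shaped like the sleeve but orange or pink is not meant.

How it is judged (in metres and radians):
On the way, in this order (a step that is already met when the one before it is completed fails the run):
1. the button is pressed in by at least 7 mm, with the sleeve still on the -y side of it (value of joint button above 0.0065 m and y of sleeve in the frame of rail below 0.02 m), for 0.1 s.
2. the sleeve's roof is over the button and holds it down (value of joint button above 0.006 m and y of sleeve in the frame of rail above 0.025 m), for 0.05 s.
At the end, for the whole second after the job is handed in: the button has popped out through the sleeve's hole (pressed in by less than 2 mm, with the sleeve's centre 30 to 60 mm on the +y side of the rail's middle, where only the hole lets it out), and the sleeve lies still and level on the bar (value of joint button below 0.002 m and y of sleeve in the frame of rail between 0.03 and 0.06 m and linear speed of sleeve below 0.01 m/s and angle between sleeve's own z axis and vertical below 0.1 rad); the robot touches nothing.
It fails at once if the sleeve is rammed against the button (over 25 N) (contact force between sleeve and button above 25 N).
It fails at once if the fingers lean on the button with over 20 N (contact force between the fingers and button above 20 N).
It fails at once if the robot leans on the rail with over 30 N (contact force between any of the fingers, the arm and rail above 30 N).
It fails at once if the tile, gouge, whetstone or eraser is moved by over 15 mm (distance of any of tile, gouge, stone, eraser from where it was at the start of the episode above 0.015 m).
It also fails if it takes over 51 s, if anything falls off the work surface, if the arm or the gripper's body presses on something with over 40 N, if the wrist force passes 120 N, or if a joint passes its speed limit or range.

### The arm

A 6-joint arm with a two-finger parallel gripper is mounted at the origin on the work surface; the furniture and walls round the work are solid. World frame = base frame: x ahead of the robot, y to its left, z up, the work surface at z = 0. Lengths are in m, angles in degrees, forces in N, time in s.
With the tool pointing down it reaches from about 0.4 to 0.825 m from the base axis. Payload 7 kg.
Tool frame: the origin (TCP) lies midway between the tips of the shut fingers; the grasp point (between the pads) lies 19 mm behind it; z points along the fingers, y is the line along which they close (so a half turn about z gives the same grasp; the last joint's range is limited). The gripper opens to 88 mm and grips with 3 to 60 N. Pads are 19 mm wide; open, the fingers measure 130 mm over their backs; the gripper's body (78 mm by 193 mm) begins 47 mm behind the grasp point.
Start: joints at [-57.634, 20.546, 0.682, 0, -70.136, -16.507], TCP at [0.184, -0.649, 0.195] pointing down, gripper open.
Joint ranges: [-176.03, 176.03], [-82.01, 121.73], [-58.28, 71.71], [-173.87, 95.51], [-174.79, -0.11], [-173.66, 173.66]. Speed limits (degrees/s): [136.94, 136.94, 172.46, 180, 180, 180].

### API

Orientations are given as a 3x3 rotation matrix whose columns are the frame's x, y, z axes.
In Python, from rig import robot gives the robot as it stands. Calls block until the motion is done:
- robot.goto(position, orientation): joint-space move of the TCP to a pose.
- robot.servo_line(position, ori=None, speed=0.15): straight line of the TCP; ori=None keeps the orientation; speed is the mean speed in m/s.
- robot.movej(angles): joint-space move.
- robot.move_gripper(opening): opening from 0.0 (shut) to 1.0 (fully open); the grip force is fixed at half the most; returns when the fingers have stopped.
- robot.dwell(seconds).
- robot.ik(position, orientation): joint angles nearest the present ones, or None.
- robot.grab_frame(name): name is "side" or "top"; returns (picture, depth): 480x640x3 uint8, red, green, blue; 480x640 float32, m along the optical axis (not along the pixel's ray), 0 where there is no reading.
- robot.camera_info(name): a dict with "vfov" (degrees; the focal length in pixels is half the picture's height over the tangent of half this angle, whatever the lens; pixels are square), "cx", "cy" (the principal point, pixels), "view" (4x4, takes a point from world to camera coordinates). Camera axes: x right, y down, z forward; pixel columns grow to the right and rows downward; lengths in m; the calibration is good to about 2 mm. A picture is of the moment at which its call begins. camera_info takes no time and is no camera call.
A pose or a line that the arm cannot do raises robot.Unreachable and nothing moves.
- robot.job_done(): hands the job in; it is judged then, once.
Readings, each from a call of its own:
- robot.read_t(): time.
- robot.read_qpos(): joint angles.
- robot.read_qvel(): joint speeds.
- robot.read_effort(): joint torques, N m.
- robot.read_position(): TCP position.
- robot.read_tcp_rot(): TCP orientation.
- robot.read_force(): force on the tool from outside, world axes, zero at the start.
- robot.read_ft_torque(): the same for the moment, N m.
- robot.read_grip_width(): opening from 0.0 (shut) to 1.0 (fully open).
- robot.read_finger_force(): force on a finger pad.
Only numpy, scipy, OpenCV 4.12 (cv2) and the standard library are available. Lean on these libraries where they do the work, as an engineer would, in place of code of your own. Each camera call takes 0.05 s, during which the arm holds its last target. There are 200 camera calls.

## Working session

There is one attempt and no reset: what is moved stays moved. The work goes in short steps, each a Python script; the robot and the scene stay as the last script left them, time stands still between calls to the robot, and variables do not carry over. Pictures are saved under pics/ and viewed, at most 10 in all, crops included, and the job is handed in when it is done.

```bash
mkdir -p pics
cat > h.py <<'E'
import numpy as np, cv2
from rig import robot
def grab(n):
    im,d=robot.grab_frame(n); np.savez(f'{n}.npz',im=im,d=d); return im,d
def world(n,d):
    c=robot.camera_info(n); f=240/np.tan(np.radians(c['vfov'])/2); V=np.array(c['view'])
    v,u=np.mgrid[0:480,0:640]
    P=np.stack([(u-c['cx'])/f*d,(v-c['cy'])/f*d,d],-1)
    return (P-V[:3,3])@V[:3,:3]
E
python3 - <<'E'
from h import *
for n in('top','side'):
    im,d=grab(n); cv2.imwrite(f'pics/{n}1.png',im[...,::-1])
    c=robot.camera_info(n); print(n,c['vfov'],c['cx'],c['cy'],np.round(c['view'],3).tolist())
print(robot.read_t(),robot.read_tcp_rot(),robot.read_force())
E
```

```text
top 43.32277418039744 308.81067059071637 237.24605625483642 [[-0.003, -1.0, 0.0, -0.005], [-0.998, 0.003, -0.068, 0.451], [0.068, -0.001, -0.998, 1.043], [0.0, 0.0, 0.0, 1.0]]
side 48.2343547814936 327.33144959595006 241.53415341295428 [[-1.0, -0.006, -0.022, 0.46], [0.017, 0.441, -0.897, 0.072], [0.015, -0.898, -0.44, 1.06], [0.0, 0.0, 0.0, 1.0]]
0.1 [[-9.61977269e-01 -2.73128952e-01 -5.55733207e-04]
 [-2.73129481e-01  9.61976204e-01  1.43838443e-03]
 [ 1.41737688e-04  1.53548025e-03 -9.99998811e-01]] [-0.04248315  0.21914676  0.32703691]
```

View pics/top1.png

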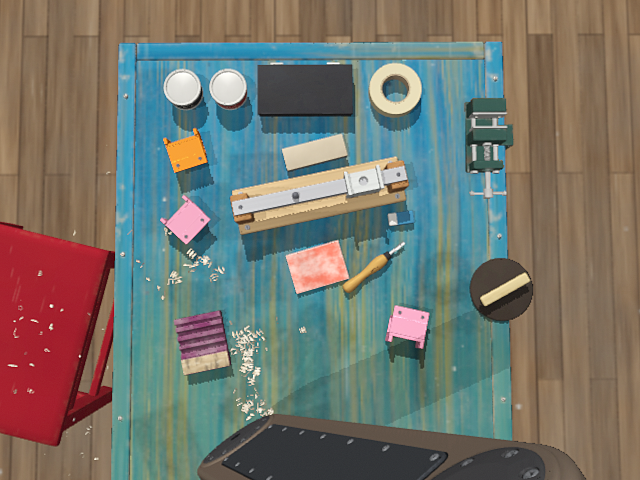

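View pics/side1.png

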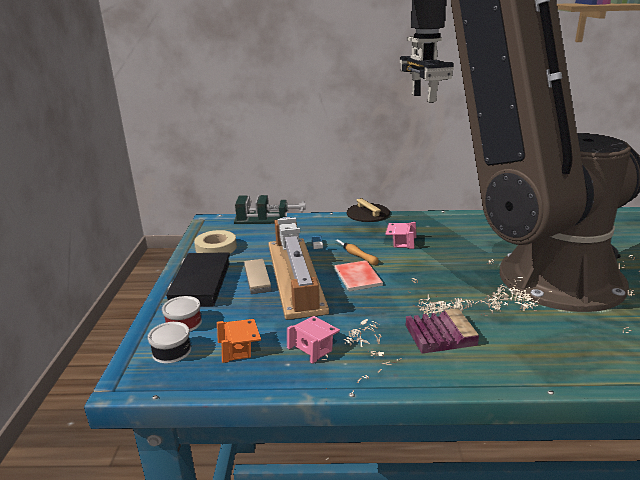

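The sleeve candidates in the top view are the aluminium one on the bar (364,181), orange (186,152), pink (186,219) and pink (408,325). I choose the aluminium one on the rail. The button is the dark dot at (295,197), and the bar's end screws are at (240,207) and (398,174). In the side view the rail runs from (300,300) to (285,235), with the sleeve at the far end.

Run:
```python
from h import *
z=np.load('top.npz'); im,d=z['im'],z['d']; W=world('top',d)
crop=im[145:240,220:420]; cv2.imwrite('pics/crop1.png',cv2.resize(crop,None,fx=4,fy=4,interpolation=cv2.INTER_CUBIC)[...,::-1])
roi=np.zeros(d.shape,bool); roi[145:240,225:415]=1
m=roi&(abs(W[...,2]-.070)<.0025)&(d>0); P=W[m]
# bar
r=cv2.minAreaRect(P[:,:2].astype(np.float32)*1000); print('bar',r,len(P))
hi=roi&(W[...,2]>.0735)&(d>0)
k,l,s,c=cv2.connectedComponentsWithStats(hi.astype(np.uint8))
for i in range(1,k):
    if s[i,4]>5: Q=W[l==i]; print(s[i],c[i],Q.mean(0).round(4),Q[:,2].max().round(4),cv2.minAreaRect(Q[:,:2].astype(np.float32)*1000))
b=roi&(abs(W[...,2]-.014)<.003)&(d>0); print('board',cv2.minAreaRect(W[b][:,:2].astype(np.float32)*1000))
for p in [(295,197),(364,181),(350,184),(379,178),(240,207),(398,174)]: print(p,W[p[1],p[0]].round(4))
```

```text
bar ((526.2180786132812, -23.4940185546875), (42.728294372558594, 295.4476623535156), 11.329349517822266) 1621
[344 165  40  31 503] [363.69184891 180.13916501] [ 0.5413 -0.0977  0.0785] 0.0884 ((540.8269653320312, -96.89498901367188), (39.84847640991211, 60.48799133300781), 11.704100608825684)
[292 192   7   7  39] [294.71794872 194.87179487] [0.5173 0.0167 0.0766] 0.0811 ((517.2741088867188, 16.290969848632812), (10.059720039367676, 10.419069290161133), 89.46290588378906)
board ((541.6538696289062, -28.514053344726562), (152.60134887695312, 316.1368713378906), 3.2911946773529053)
(295, 197) [ 0.3792 -0.006   1.0714]
(364, 181) [ 0.5413 -0.099   0.07  ]
(350, 184) [ 0.5356 -0.0752  0.0744]
(379, 178) [ 0.5436 -0.1223  0.0857]
(240, 207) [0.4981 0.1081 0.07  ]
(398, 174) [ 0.5529 -0.1559  0.0702]
```

View pics/crop1.png

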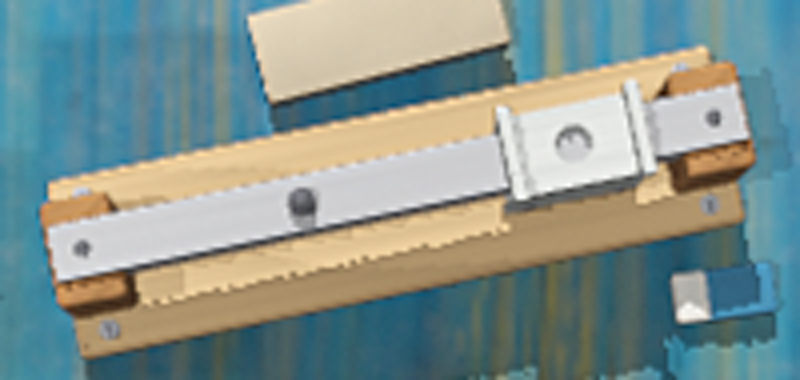

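The crop confirms the silver sleeve, with its hole at about (572,142) in the crop, and the button at (302,203). The sizes, heights and rail direction (11.7°) are consistent, with the button about 41 mm and the sleeve about −75 mm along the rail.

My plan is to straddle the sleeve with the fingers along the bar. The trailing finger pushes it while the leading finger passes above the button and then presses it. I then close on the collars and carry the sleeve over.

```bash
cat >> h.py <<'E'
a=np.array([-.2033,.9791,0]); x=np.array([.9791,.2033,0]); C=np.array([.5255,-.0239,0])
R=np.column_stack([-x,a,[0,0,-1]])
def pt(s,z): return C+a*s+np.array([0,0,z])
def st(tag=''):
    p=robot.read_position(); f=robot.read_force(); q=p-C
    print(tag,'t%.2f s%.4f lat%.4f z%.4f'%(robot.read_t(),q@a,q@x,p[2]),'F along %.1f lat %.1f z %.1f'%(f@a,f@x,f[2]),'w%.3f ff%.1f'%(robot.read_grip_width()*88,robot.read_finger_force()))
    return f
E
python3 - <<'E'
from h import *
robot.goto(pt(-.075,.13),R); st('above')
robot.servo_line(pt(-.075,.0815),speed=.1); st('down')
robot.move_gripper(64/88); st('64')
im,d=grab('side'); cv2.imwrite('pics/s2.png',cv2.resize(im[190:330,230:350],None,fx=5,fy=4.2,interpolation=cv2.INTER_CUBIC)[...,::-1])
E
```

```text
above t2.45 s-0.0756 lat-0.0001 z0.1301 F along 0.4 lat 0.9 z -0.5 w87.986 ff0.0
down t3.08 s-0.0753 lat0.0003 z0.0818 F along 0.3 lat 0.4 z -0.4 w88.154 ff0.0
64 t3.73 s-0.0750 lat0.0000 z0.0815 F along -0.2 lat 1.0 z -0.7 w64.506 ff0.0
```

View pics/s2.png

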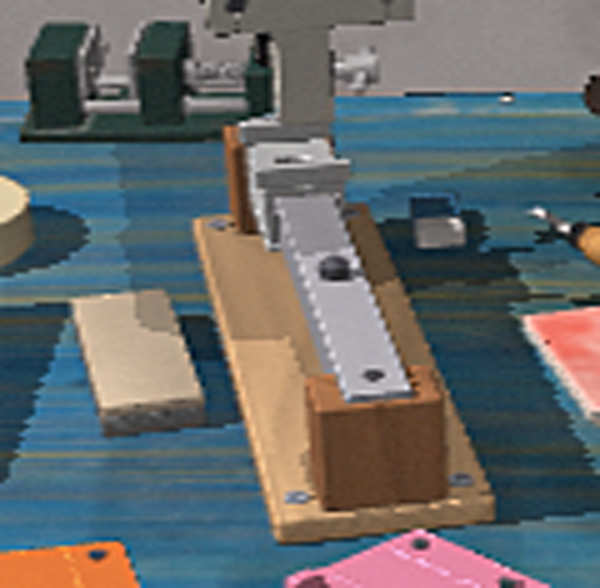

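Run:
```python
from h import *
z=np.load('side.npz'); im=z['im']
im2,_=grab('top')
o=np.hstack([cv2.resize(im[100:260,230:370],(400,457)),cv2.resize(im2[130:290,230:430][:160,:],(400,320)) if 0 else cv2.resize(im2[120:280,250:390+0],(400,457))])
cv2.imwrite('pics/s3.png',o[...,::-1])
```

```text
(no output)
```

View pics/s3.png

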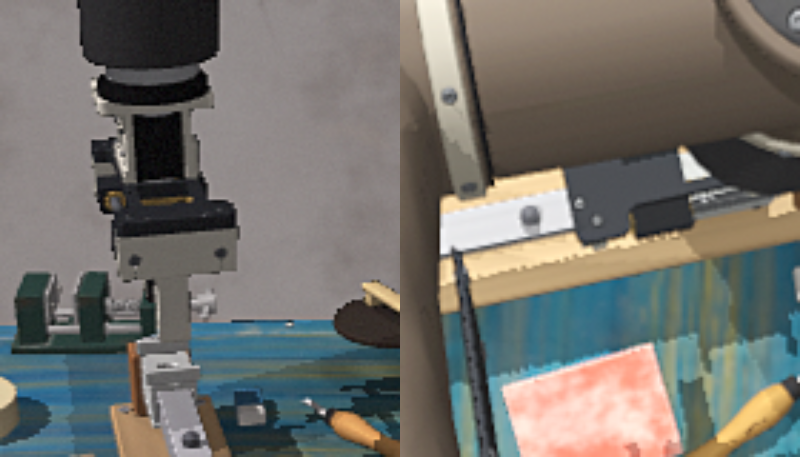

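Run:
```python
from h import *
c=robot.camera_info('side'); f=240/np.tan(np.radians(c['vfov'])/2); V=np.array(c['view'])
def pr(p,n):
    q=V[:3,:3]@p+V[:3,3]; u=np.array([c['cx']+f*q[0]/q[2],c['cy']+f*q[1]/q[2]]); print(n,u.round(1),'crop',((u-[230,190])*[5,4.2]).round(),q[2].round(3))
pr(pt(-.045,.086),'front collar top');pr(pt(-.045,.07),'front end low');pr(pt(-.075,.075),'hole');pr(pt(-.105,.086),'rear collar top')
pr(pt(-.043,.0815),'lead tip inner');pr(pt(-.022,.0815),'lead tip outer');pr(pt(-.107,.0815),'trail inner tip');pr(pt(.041,.079),'button');pr(pt(.15,.07),'bar end')
z=np.load('side.npz'); d=z['d']; W=world('side',d)
for r in range(200,240,2): 
  w=W[r,290]; q=w-C; print(r,'s%.3f lat%.3f z%.3f'%(q@a,q@x,w[2]),z['im'][r,290])
```

```text
front collar top [290.1 229. ] crop [300. 164.] 1.091
front end low [290.5 236.1] crop [303. 193.] 1.098
hole [288.4 227.9] crop [292. 159.] 1.122
rear collar top [286.3 217.5] crop [281. 116.] 1.144
lead tip inner [290.4 231.4] crop [302. 174.] 1.091
lead tip outer [291.8 235.7] crop [309. 192.] 1.072
trail inner tip [286.3 219.1] crop [281. 122.] 1.147
button [296.5 250.8] crop [332. 255.] 1.018
bar end [306.  283.4] crop [380. 392.] 0.926
200 s-0.021 lat-0.000 z0.159 [103  99  95]
202 s-0.023 lat-0.000 z0.153 [107 102  97]
204 s-0.026 lat-0.001 z0.148 [105  99  95]
206 s-0.027 lat-0.000 z0.144 [102  99  95]
208 s-0.026 lat-0.000 z0.140 [102  99  94]
210 s-0.028 lat-0.000 z0.135 [104  98  94]
212 s-0.024 lat0.001 z0.132 [105 100  96]
214 s-0.024 lat0.001 z0.128 [105 102  95]
216 s-0.028 lat0.001 z0.122 [106 101  97]
218 s-0.029 lat0.001 z0.117 [107 101  96]
220 s-0.100 lat-0.007 z0.082 [97 97 96]
222 s-0.094 lat-0.006 z0.080 [97 95 96]
224 s-0.094 lat-0.006 z0.075 [184 181 181]
226 s-0.086 lat-0.005 z0.074 [182 179 179]
228 s-0.083 lat-0.004 z0.071 [131 127 126]
230 s-0.045 lat0.000 z0.084 [92 91 90]
232 s-0.048 lat0.000 z0.078 [102 100 102]
234 s-0.046 lat0.001 z0.074 [123 123 120]
236 s-0.045 lat0.001 z0.070 [81 80 80]
238 s-0.034 lat0.002 z0.071 [145 141 145]
```

Run:
```python
from h import *
c=robot.camera_info('side'); f=240/np.tan(np.radians(c['vfov'])/2); V=np.array(c['view'])
def pr(p,n):
    q=V[:3,:3]@p+V[:3,3]; print(n,np.array([c['cx']+f*q[0]/q[2],c['cy']+f*q[1]/q[2]]).round(1))
t=np.array([.184,-.649,.195]); y0=np.array([-.273,.962,0])
for s in(-.054,.054): pr(t+y0*s,s); pr(t+y0*s+[0,0,.066],'body')
print(robot.read_qpos(),robot.read_position())
st(); im,d=grab('side'); cv2.imwrite('pics/unused.png',im); W=world('side',d)
for r in range(196,240,3): q=W[r,290]-C; print(r,'s%.3f z%.3f'%(q@a,q[2]))
```

```text
-0.054 [414.6 105.3]
body [415.7  82.6]
0.054 [430.2 112.9]
body [431.7  88.9]
[ 1.02283542e+01  1.47147276e+01 -2.39327321e+01  6.92123592e-04
 -5.13531801e+01 -8.84980628e+01] [ 0.54075681 -0.09732746  0.08149923]
 t3.83 s-0.0750 lat0.0000 z0.0815 F along 0.1 lat 0.4 z 0.3 w64.052 ff0.0
196 s0.014 z0.180
199 s-0.023 z0.160
202 s-0.024 z0.153
205 s-0.022 z0.148
208 s-0.024 z0.140
211 s-0.025 z0.134
214 s-0.028 z0.126
217 s-0.025 z0.121
220 s-0.101 z0.081
223 s-0.101 z0.074
226 s-0.083 z0.075
229 s-0.046 z0.086
232 s-0.047 z0.078
235 s-0.047 z0.072
238 s-0.036 z0.070
```

The image contradicts the reported TCP height. The leading finger's tip is at about z = 0.117, not 0.0815. That matches the start picture, which is also about 35 mm off. I'll treat the TCP as sitting about 35 mm below the real tips, then descend with a force guard and recheck.

```bash
cat >> h.py <<'E'
def tipz():
    im,d=grab('side'); W=world('side',d); p=robot.read_position(); s=(p-C)@a
    cols=range(280,305); Q=(W-C); sel=(abs(Q@a-(s+.052))<.014)&(abs(Q@x)<.008)&(W[...,2]>.074)&(W[...,2]<.2)&(d>0)
    r=np.where(sel.any(1))[0]; return [W[...,2][sel].min().round(4), r.max()]
E
python3 - <<'E'
from h import *
print(tipz())
for z in np.arange(.077,.0545,-.004):
    robot.servo_line(pt(-.075,z),speed=.03); f=robot.read_force()
    if abs(f[2])>4: break
st('down'); print(tipz())
E
```

```text
[np.float64(0.114), np.int64(219)]
down t5.65 s-0.0750 lat-0.0002 z0.0567 F along 0.1 lat 0.0 z -0.1 w64.060 ff0.0
[np.float64(0.0892), np.int64(231)]
```

Run:
```python
from h import *
robot.servo_line(pt(-.075,.042),speed=.03); f=st()
if abs(f[2])<3:
  z=.042
  while z>.033:
    z-=.0006; robot.servo_line(pt(-.075,z),speed=.02); f=robot.read_force()
    if f[2]>3 : break
  st('touch'); print(tipz())
```

```text
t6.35 s-0.0750 lat0.0000 z0.0420 F along 0.7 lat -0.3 z 0.1 w63.905 ff0.0
touch t7.85 s-0.0750 lat0.0001 z0.0388 F along 0.6 lat -1.3 z 4.9 w63.977 ff2.3
[np.float64(0.0747), np.int64(238)]
```

Run:
```python
from h import *
robot.servo_line(pt(-.075,.051),speed=.04)
robot.servo_line(pt(-.015,.051),speed=.05); f=st('carried')
s=-.015
while s<.005 and f@a>-6:
    s+=.002; robot.servo_line(pt(s,.051),speed=.03); f=robot.read_force()
st('at button')
z=.051
while z>.0402 and f[2]<9:
    z-=.0012; robot.servo_line(pt(s,z),speed=.03); f=st()
im,d=grab('side'); cv2.imwrite('pics/s4.png',cv2.resize(im[190:310,240:350],None,fx=6,fy=5,interpolation=cv2.INTER_CUBIC)[...,::-1])
```

```text
carried t9.72 s-0.0152 lat0.0001 z0.0510 F along 0.2 lat -0.4 z 1.1 w63.976 ff0.0
at button t12.22 s0.0051 lat0.0000 z0.0510 F along -0.3 lat 0.8 z 1.0 w63.940 ff0.0
 t12.47 s0.0050 lat-0.0001 z0.0497 F along 0.2 lat 0.4 z -0.5 w63.916 ff0.0
 t12.72 s0.0050 lat-0.0001 z0.0485 F along 0.5 lat 1.0 z -0.6 w64.021 ff0.0
 t12.97 s0.0050 lat0.0002 z0.0475 F along 0.2 lat 0.7 z 1.9 w63.870 ff0.9
 t13.22 s0.0050 lat0.0002 z0.0463 F along 0.2 lat -0.5 z 2.6 w64.088 ff1.1
 t13.47 s0.0050 lat0.0002 z0.0450 F along -0.5 lat 0.5 z 2.9 w64.286 ff1.3
 t13.72 s0.0050 lat0.0002 z0.0438 F along 0.6 lat 0.6 z 3.1 w64.013 ff1.6
 t13.97 s0.0050 lat0.0001 z0.0426 F along -0.1 lat 0.9 z 3.1 w63.822 ff1.8
 t14.22 s0.0050 lat0.0002 z0.0414 F along -0.2 lat 0.5 z 4.2 w63.639 ff2.0
 t14.47 s0.0050 lat0.0001 z0.0402 F along 0.1 lat 0.6 z 4.0 w63.939 ff2.3
```

View pics/s4.png

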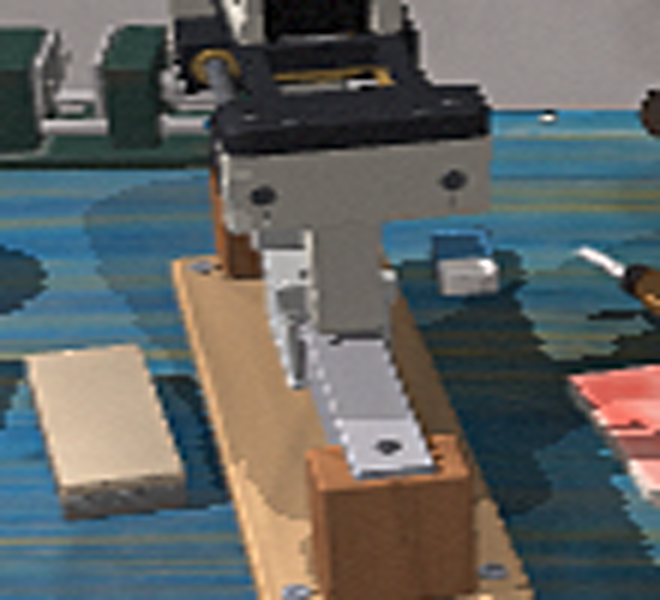

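The leading finger (345,330) is on the bar over the button and covers it. The sleeve is just behind it. The force ramp starts at tip z ≈ 0.079, which matches the button. Next I close on the collars and carry in small guarded steps.

Run:
```python
from h import *
robot.servo_line(pt(.005,.0396),speed=.02); st('pressed'); robot.dwell(.15)
robot.move_gripper(60/88-.02); f=st('closed')
s=.005
while s<.036 and abs(f@a)<17 and abs(f[2])<15:
    s+=.002; robot.servo_line(pt(s,.0396),speed=.025); f=st()
```

```text
pressed t14.77 s0.0050 lat0.0001 z0.0397 F along -0.8 lat 0.5 z 4.5 w64.133 ff2.4
closed t15.19 s0.0053 lat0.0001 z0.0397 F along 2.8 lat 0.1 z 5.8 w59.858 ff30.8
 t15.44 s0.0069 lat-0.0001 z0.0396 F along -0.8 lat 0.5 z 4.6 w59.907 ff33.5
 t15.69 s0.0085 lat-0.0002 z0.0396 F along -3.8 lat -0.0 z 5.3 w59.885 ff32.4
 t15.94 s0.0111 lat-0.0002 z0.0396 F along 0.3 lat -0.6 z 5.4 w59.726 ff30.0
 t16.19 s0.0130 lat-0.0003 z0.0396 F along 0.4 lat -0.7 z 7.2 w59.914 ff30.0
 t16.44 s0.0149 lat-0.0003 z0.0396 F along -0.8 lat -0.5 z 5.7 w60.134 ff30.0
 t16.69 s0.0169 lat-0.0003 z0.0396 F along -1.7 lat -0.8 z 6.3 w60.193 ff30.0
 t16.94 s0.0188 lat-0.0003 z0.0396 F along -1.3 lat -1.0 z 6.3 w59.797 ff30.0
 t17.19 s0.0208 lat-0.0003 z0.0396 F along -1.9 lat -0.1 z 6.8 w59.926 ff30.0
 t17.44 s0.0228 lat-0.0003 z0.0396 F along -1.7 lat -0.3 z 5.7 w60.245 ff30.0
 t17.69 s0.0248 lat-0.0003 z0.0396 F along -1.7 lat -0.1 z 5.5 w60.174 ff30.0
 t17.94 s0.0268 lat-0.0004 z0.0396 F along -2.2 lat -0.7 z 6.4 w60.050 ff30.0
 t18.19 s0.0287 lat-0.0003 z0.0396 F along -2.7 lat -0.4 z 6.2 w59.894 ff30.0
 t18.44 s0.0308 lat-0.0004 z0.0396 F along -2.6 lat 0.3 z 6.5 w59.883 ff30.0
 t18.69 s0.0328 lat-0.0003 z0.0396 F along -2.0 lat 0.2 z 5.9 w60.278 ff30.0
 t18.94 s0.0348 lat-0.0003 z0.0397 F along -2.2 lat 0.4 z 5.6 w59.870 ff30.0
 t19.19 s0.0374 lat-0.0002 z0.0396 F along 2.8 lat -0.8 z 6.5 w59.719 ff30.0
```

Run:
```python
from h import *
s=.037; f=robot.read_force()
while s<.050 and f@a>-8:
    s+=.0006; robot.servo_line(pt(s,.0396),speed=.01); f=st('%.4f'%s)
```

```text
0.0376 t19.44 s0.0378 lat-0.0002 z0.0396 F along 2.0 lat -0.6 z 6.1 w59.699 ff30.0
0.0382 t19.69 s0.0383 lat-0.0002 z0.0396 F along -0.3 lat -0.9 z 6.4 w60.080 ff30.0
0.0388 t19.94 s0.0391 lat-0.0000 z0.0397 F along 1.9 lat 0.2 z 5.6 w59.517 ff30.0
0.0394 t20.19 s0.0394 lat-0.0001 z0.0396 F along -1.0 lat 0.7 z 5.4 w59.747 ff30.0
0.0400 t20.44 s0.0397 lat-0.0001 z0.0396 F along -2.0 lat 0.3 z 5.2 w59.964 ff30.0
0.0406 t20.69 s0.0402 lat-0.0002 z0.0396 F along -3.5 lat 2.0 z 5.7 w60.297 ff30.0
0.0412 t20.94 s0.0408 lat-0.0003 z0.0396 F along -3.1 lat 1.0 z 5.0 w60.007 ff30.0
0.0418 t21.19 s0.0413 lat-0.0003 z0.0396 F along -3.6 lat -0.3 z 4.7 w60.046 ff30.0
0.0424 t21.44 s0.0419 lat-0.0003 z0.0396 F along -4.4 lat -1.0 z 6.5 w59.894 ff30.0
0.0430 t21.69 s0.0424 lat-0.0003 z0.0396 F along -3.7 lat -0.6 z 5.3 w60.115 ff30.0
0.0436 t21.94 s0.0426 lat-0.0004 z0.0396 F along -7.1 lat 0.4 z 5.6 w59.815 ff30.0
0.0442 t22.19 s0.0427 lat-0.0004 z0.0397 F along -10.6 lat 1.3 z 3.9 w59.615 ff30.0
```

The sleeve is blocked at s ≈ 42.7 mm, so the button has popped into the hole. I relieve the push, release, lift and look.

Run:
```python
from h import *
robot.servo_line(pt(.0422,.0396),speed=.01); st()
robot.move_gripper(66/88); st('open')
robot.servo_line(pt(.0422,.0415),speed=.02); robot.move_gripper(1.0)
robot.servo_line(pt(.0422,.12),speed=.1); st('up')
p=pt(.0422,.2); robot.goto([.35,-.45,.25],R); st('away')
im,d=grab('top'); cv2.imwrite('pics/end.png',cv2.resize(im[140:300,220:430],None,fx=3.7,fy=3.7,interpolation=cv2.INTER_CUBIC)[...,::-1])
W=world('top',d); Q=W-C
m=(abs(Q@a-.042)<.018)&(abs(Q@x)<.012)&(d>0)&(W[...,2]>.077)&(W[...,2]<.1); print(m.sum(),W[m].mean(0),W[m][:,2].max(),(Q[m]@a).mean())
```

```text
t22.54 s0.0423 lat-0.0003 z0.0396 F along 0.4 lat -0.8 z 7.0 w59.645 ff30.0
open t22.93 s0.0422 lat-0.0004 z0.0392 F along 0.1 lat -0.6 z -0.7 w66.143 ff0.0
up t24.74 s0.0422 lat-0.0005 z0.1194 F along 0.7 lat -0.4 z -0.5 w88.059 ff0.0
away t26.60 s-0.3810 lat-0.2578 z0.2496 F along 0.8 lat -0.6 z 0.1 w87.562 ff0.0
25 [0.51813336 0.0215726  0.07818327] 0.08150480982634097 0.046019862047863486
```

View pics/end.png

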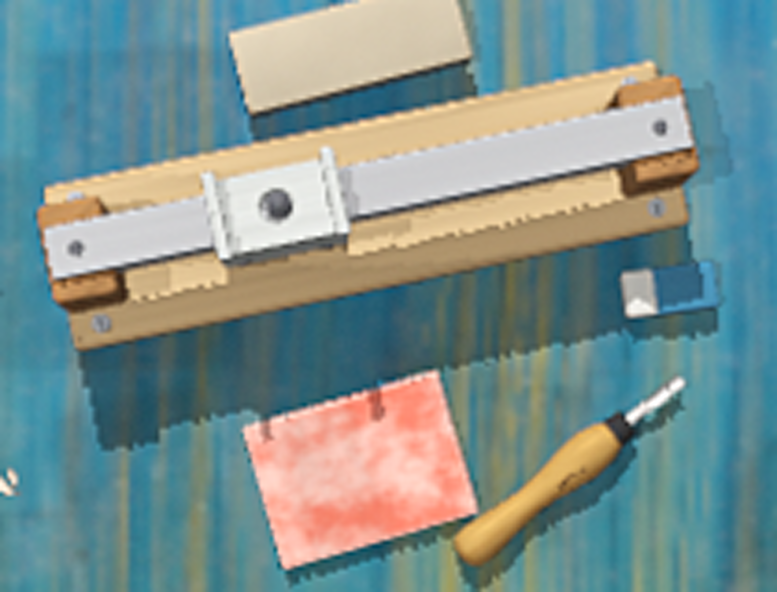

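The button's dark dome fills the hole at (276,205) and stands at z ≈ 0.078–0.081, so it is out. The sleeve is level, and the tile, gouge, whetstone and eraser are where they were.

```bash
python3 -c "
from rig import robot
print(robot.job_done())"
```

```text
the job is handed in; nothing more can be done
None
```

The job is handed in at about 27 s: the sleeve is locked with the button up through its hole, about 42 mm along the rail. The gripper is clear, and the last picture shows the tile, gouge, whetstone and eraser where they were; no verdict was returned.

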